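# Fit the bus bar on its stud and wedge it clear of the deck

## Task

Thread the round hole of the copper bus bar over the brass stud of the amplifier test box so that the bar lies on the white collar and points along the box with its raised tab towards the cam-lock side panel, and let go of it. Then take the orange wedge and push it nose first along the metal deck under the raised tab until the bar has just lifted off the deck and lies about level; the program finishes while the gripper still holds the wedge there, flat on the deck with the bar resting on it, so that I can run the nut down. Leave the toggle, the knob cap, the transformer bell and the nut as they are.

Things in the scene. Friction and masses are not known exactly. Their poses are not given: they have to be found in the camera images.
- test_box: Amplifier test box, grey metal, 220 (x) x 300 (y) x 65 mm high, fixed. Origin: centre of its underside; x points away from its black front panel, y to the stud's end, z up. Bare metal deck 65 mm above the origin, cam-lock panel on the -y end. Deck clear within 55 mm of the line x = -40 mm but for the stud; fixed transformer (57 mm high), capacitors (35 mm) and loose parts beyond
- stud (a point): Centre of the top face of the white insulating collar (24 mm across, 5 mm high) on the deck, at x = -40, y = +100 mm of the box, 70 mm above the box's origin; same axes as the box. From here a brass stud 8 mm in diameter with a tapered tip rises 28 mm along z
- deck (a point): Point on the surface of the deck at x = -40, y = -30 mm of the box, 65 mm above the box's origin; same axes as the box
- bus_bar: Copper bar 153 x 25 x 6 mm, about 210 g, on the desk. Origin on the underside, centre line; x along the bar to the raised tab, z up. Low part flat from x = -65 to +35 mm, then a bend up by 7 mm, then the tab from x = 43 to 88 mm, underside at z = 7 mm. Centre of mass at x = +12 mm. The through hole is near the low end; the dark spot on the tab is only a mark
- bar_hole (a point): Centre of the 13 mm round through hole, on the underside of the bar (bar x = -50 mm); axes of the bar
- bar_bend (a point): Underside of the low part where the bend begins (bar x = +35 mm). With the hole on the stud and no wedge, the bar leans on the collar's edge and touches the deck here, with about 3.4 mm of air under the tab's end; with the bar level on the collar this point is 5 mm above the deck
- bar_tab (a point): Middle of the lower edge at the raised tab's end (bar x = +88, z = 7 mm); 12 mm above the deck when the bar is level on the collar
- wedge: Orange nylon wedge 90 x 30 x 21 mm, about 45 g, flat on the desk. Origin: centre of its underside; x to the thin nose, z up. Grip block 21 mm high from x = -45 to -20 mm, then a straight ramp (3 mm per 10 mm) down to a nose 1.5 mm high at x = +45 mm. The nose goes about 6 mm under the tab before it bears; about 35 mm under brings the bar level. Friction keeps it from slipping out
- wedge_nose (a point): Middle of the nose's lower edge (wedge x = +45, z = 0 mm); axes of the wedge
- toggle (a joint): Chrome bat toggle on the black front panel, 0 rad as it is (off), positive when flipped; to be left alone
- knob_cap: Black plastic knob cap, 26 mm across, 16 mm high, standing on the far side of the deck; to be left alone. Origin at the centre of its underside
- bell: Grey steel transformer bell (end cover), 60 x 66 x 23 mm, lying loose on the far side of the deck beside the transformer; to be left alone. Origin at the centre of its underside
- nut: Brass flanged nut, 22 mm across, 10 mm high, lying on the far side of the deck; to be left alone. Origin at the centre of its underside
There are look-alikes about, which are no part of the job. Several things look just like the bus_bar: the one meant starts farthest to the robot's left.

How it is judged:
By the outcome, as a careful person would: the job done as asked, in the order asked, and still so for the second after the job is handed in, while the arm keeps its last pose, push and grip.
It also fails if it takes over 70 s, if anything falls off the work surface, if the arm or the gripper's body presses on something with over 40 N, if the wrist force passes 120 N, or if a joint passes its speed limit or range.

## Robot

A 6-joint arm with a two-finger parallel gripper is mounted at the origin on the work surface. World frame = base frame: x ahead of the robot, y to its left, z up, the work surface at z = 0. Lengths are in m, angles in rad, forces in N, time in s.
With the tool pointing down it reaches from about 0.375 to 0.9 m from the base axis. Payload 3.1 kg.
Tool frame: the origin (TCP) lies on the centre line of the jaws, within the pads' length; the fingertips stand 19 mm ahead of it and the grasp point (between the pads) is the TCP; z points along the fingers, y is the line along which they close (so a half turn about z gives the same grasp; the last joint's range is limited). The gripper opens to 85 mm and grips with 20 to 120 N. Pads are 22 mm wide; open, the fingers measure 114 mm over their backs; the gripper's body (76 mm by 85 mm) begins 54 mm behind the grasp point. The pads swing forward as they close: fully open they stand 13 mm farther back than shut.
Start: joints at [-1.411, 0.527, 1.433, -0, 1.181, -0.178], TCP at [0.207, -0.59, 0.25] pointing down, gripper open.
Joint ranges: [-3.08, 3.08], [-0.75, 2.2], [0.22, 2.44], [-1.43, 4.57], [0, 2.65], [-2.85, 2.85]. Speed limits (rad/s): [2.79, 2.79, 3.14, 3.14, 3.14, 3.14].

## Interface

Orientations are given as a unit quaternion [x, y, z, w].
In Python, from station import manip gives the robot as it stands.
- The arm moves only by the tool servo_tool, never from a script. Its argument "rows" is a list that holds one entry, the list of rows, each a list of 7 numbers: the turn, a rotation vector about the tool's x, y, z in degrees, then the shift along the tool's x, y, z in m, then the gripper command: -1 is shut, 1 is fully open, values between are in proportion. In form: [[[wx, wy, wz, tx, ty, tz, jaw], ...]]. A call has 1 to 8 rows; each row shifts and turns the commanded pose from where the row before left it, along the tool's axes as they then stand; what a row does not reach is not made up. A row lasts 1/12 s, in which the tool goes at most 41.7 mm and 7.16 degrees, less where a joint would pass 70% of its speed; a pose out of reach is approached as far as the arm can. A call is refused whole if a number of a shift passes 0.0417 or a number of a turn 7.16, either way. A call with a gripper value outside its range is refused whole. The fingers move at their own pace and stop on an object; "squeeze" is the grip in N (left out, the last holds). Time passes only in rows, so rows that do not move let the fingers close. It gives the time, the measured TCP pose, the force, the opening and the grip force at its end, in the units of the state.
- manip.sense(): the state, without advancing time (a new reading comes with each control period).
- manip.snapshot(name): name is "scene" or "top"; returns the picture (420x560x3 uint8, blue, green, red); there is no depth.
- manip.camera_info(name): a dict with "K" (3x3 intrinsics, pixels), "camera_from_world" (4x4, takes a point from world to camera coordinates). Camera axes: x right, y down, z forward; pixel columns grow to the right and rows downward; lengths in m; the calibration is good to about 2 mm. A picture is of the moment at which its call begins. camera_info takes no time and is no camera call.
- manip.sign_off(): hands the job in; it is judged then, once.
The state is a dict: "t": time; "q": joint angles; "qd": joint speeds; "tau": joint torques, N m; "tcp_pos": TCP position; "tool_rot": TCP orientation; "force": force on the tool from outside, world axes, zero at the start; "ft_torque": the same for the moment, N m; "finger_gap": opening from 0.0 (shut) to 1.0 (fully open); "gripper_force": force on a finger pad.
Only numpy, scipy, OpenCV 4.12 (cv2) and the standard library are available. Lean on these libraries where they do the work, as an engineer would, in place of code of your own. Each camera call takes 0.05 s, during which the arm holds its last target. There are 200 camera calls.

## Working session

There is one attempt and no reset: what is moved stays moved. The work goes in short steps, Python scripts to look and compute and a tool call to move; the robot and the scene stay as the last step left them, time stands still between calls to the robot, and variables do not carry over. Pictures are saved under pics/ and viewed, at most 10 in all, crops included, and the job is handed in when it is done.

Besides the shell and the picture viewer there is one more tool, called after "Call:" as name([rows], argument=value, ...), one row to a line, values as JSON. servo_tool: Moves the arm, as the interface text tells. Its arguments: {"type":"object","properties":{"rows":{"type":"array","items":{"type":"array","items":{"type":"array","items":{"type":"number"}}}},"squeeze":{"type":"number"}},"required":["rows"]}

```bash
mkdir -p pics; ls; python3 - <<'E'
from station import manip
import cv2,numpy as np
np.set_printoptions(precision=4,suppress=True)
for n in("scene","top"):
    im=manip.snapshot(n); cv2.imwrite(f"pics/{n}0.png",im)
    c=manip.camera_info(n); print(n,c["K"],c["camera_from_world"])
print(manip.sense())
E
```

```text
pics
scene [[407.7983   0.     275.4225]
 [  0.     407.7983 210.4099]
 [  0.       0.       1.    ]] [[ 0.1526  0.9883 -0.0039  0.0356]
 [ 0.8471 -0.1328 -0.5146 -0.4211]
 [-0.5091  0.0752 -0.8574  1.4822]
 [ 0.      0.      0.      1.    ]]
top [[513.5459   0.     279.661 ]
 [  0.     513.5459 205.4289]
 [  0.       0.       1.    ]] [[-0.0253 -0.9995 -0.0198 -0.0822]
 [-0.9803  0.0287 -0.1954  0.4944]
 [ 0.1959  0.0145 -0.9805  1.4315]
 [ 0.      0.      0.      1.    ]]
{'t': 0.1, 'q': array([-1.4115,  0.5284,  1.4338,  0.    ,  1.1814, -0.1785]), 'qd': array([-0.0011, -0.0024, -0.0021,  0.0003, -0.0012, -0.0019]), 'tau': array([ -0.0001, -44.3304, -17.8587,  -0.0002,   0.0039,   0.    ]), 'tcp_pos': array([ 0.207 , -0.5891,  0.2494]), 'tool_rot': array([ 0.9858,  0.1681,  0.    , -0.001 ]), 'force': array([ 0.447 ,  1.1117, -0.3575]), 'ft_torque': array([-0.0391, -0.0232,  0.0116]), 'gripper_force': 0.0, 'finger_gap': 1.00014956653076}
```

View pics/scene0.png

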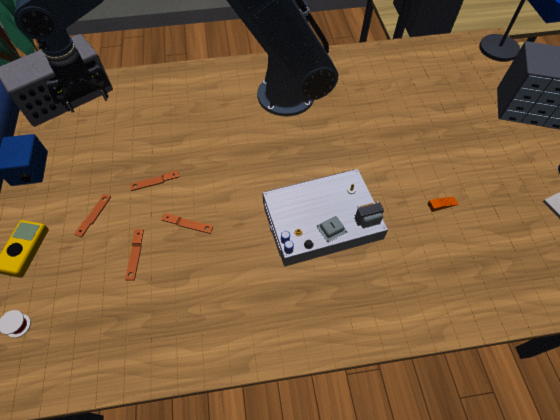

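View pics/top0.png

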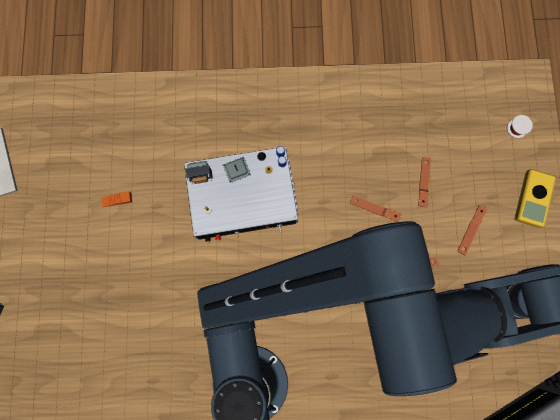

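```bash
cat > h.py <<'E'
from station import manip
import cv2,numpy as np
np.set_printoptions(precision=4,suppress=True)
def cam(n):
    c=manip.camera_info(n); return np.array(c["K"]),np.array(c["camera_from_world"])
def proj(n,p):
    K,T=cam(n); u=K@(T[:3,:3]@np.asarray(p,float)+T[:3,3]); return u[:2]/u[2]
def ray(n,uv):
    K,T=cam(n); R=T[:3,:3]; return -R.T@T[:3,3], R.T@np.linalg.solve(K,[uv[0],uv[1],1])
def onz(n,uv,z):
    o,d=ray(n,uv); return o+d*(z-o[2])/d[2]
def tri(a,b):  # a in scene, b in top -> point, miss distance
    o1,d1=ray("scene",a); o2,d2=ray("top",b)
    s=np.linalg.lstsq(np.c_[d1,-d2],o2-o1,rcond=None)[0]
    p,q=o1+s[0]*d1,o2+s[1]*d2; return (p+q)/2,np.linalg.norm(p-q)
def mask(im,lo,hi): return cv2.inRange(cv2.cvtColor(im,cv2.COLOR_BGR2HSV),lo,hi)
def blobs(m,amin=60):
    c,_=cv2.findContours(m,cv2.RETR_EXTERNAL,cv2.CHAIN_APPROX_NONE)
    return [k for k in c if cv2.contourArea(k)>amin]
def crop(im,x,y,w,h,s): return cv2.resize(im[y:y+h,x:x+w],None,fx=s,fy=s,interpolation=cv2.INTER_CUBIC)
E
python3 - <<'E'
from h import *
S=cv2.imread("pics/scene0.png");T=cv2.imread("pics/top0.png")
a=np.hstack([crop(S,255,165,133,100,3),crop(T,175,140,133,100,3)])
b=np.hstack([crop(S,155,205,66,33,6),crop(T,342,190,66,33,6)])
cv2.imwrite("pics/z1.png",np.vstack([a,b[:, :a.shape[1]] if b.shape[1]>=a.shape[1] else cv2.copyMakeBorder(b,0,0,0,a.shape[1]-b.shape[1],0)]))
for n,I in(("scene",S),("top",T)):
    hsv=cv2.cvtColor(I,cv2.COLOR_BGR2HSV)
    for x,y in ((188,223),(440,204)) if n=="scene" else ((376,208),(117,200)): print(n,hsv[y,x])
    for c in blobs(mask(I,(0,130,90),(14,255,255))):
        r=cv2.minAreaRect(c);m=cv2.moments(c); print(n,r,m["m10"]/m["m00"],m["m01"]/m["m00"])
E
```

```text
scene [ 10 186 173]
scene [ 12 255 185]
scene ((117.5, 412.0), (14.0, 35.0), 90.0) 119.56342182890856 413.19272369714844
scene ((154.0, 409.0), (20.0, 34.0), 90.0) 154.79363663395776 410.48528099910794
scene ((190.5, 406.0), (35.0, 26.0), 0.0) 190.58801498127337 407.63163692443266
scene ((383.5, 379.5), (79.0, 351.0), 90.0) 410.16636043694865 390.19911330499565
scene ((134.27992248535156, 254.34608459472656), (10.334229469299316, 53.907047271728516), 11.003539085388184) 134.04049493813272 254.57967754030744
scene ((186.8867950439453, 222.89622497558594), (51.92229080200195, 9.752599716186523), 15.945395469665527) 187.29657166460137 222.89260636100784
scene ((443.4573059082031, 201.61585998535156), (10.822290420532227, 28.601768493652344), 83.6598129272461) 443.5091324200913 201.68645357686452
scene ((92.4800033569336, 215.35997009277344), (9.999998092651367, 52.399993896484375), 36.869895935058594) 91.866391184573 214.98347107438016
scene ((153.92227172851562, 179.70468139648438), (10.383325576782227, 51.000457763671875), 75.25643920898438) 153.76671932596102 179.9373354397051
scene 
[... 494 characters left out ...]
490360130956713
top [  9 158 166]
top [ 10 208 189]
top ((471.76629638671875, 229.68414306640625), (9.846556663513184, 52.31980895996094), 25.201122283935547) 471.7915717539863 229.75398633257404
top ((375.2406921386719, 208.3770751953125), (53.12709426879883, 9.221982955932617), 21.12472152709961) 375.129541864139 208.30331753554503
top ((115.91617584228516, 198.7052001953125), (12.164575576782227, 29.87923812866211), 81.25383758544922) 116.05833333333334 198.94444444444443
top ((424.1065979003906, 181.50759887695312), (9.547104835510254, 49.44545364379883), 4.085616588592529) 424.2644250726442 181.52760481527605
top ((279.5, 59.5), (119.0, 559.0), 90.0) 269.03543161273507 33.43622629776454
```

View pics/z1.png

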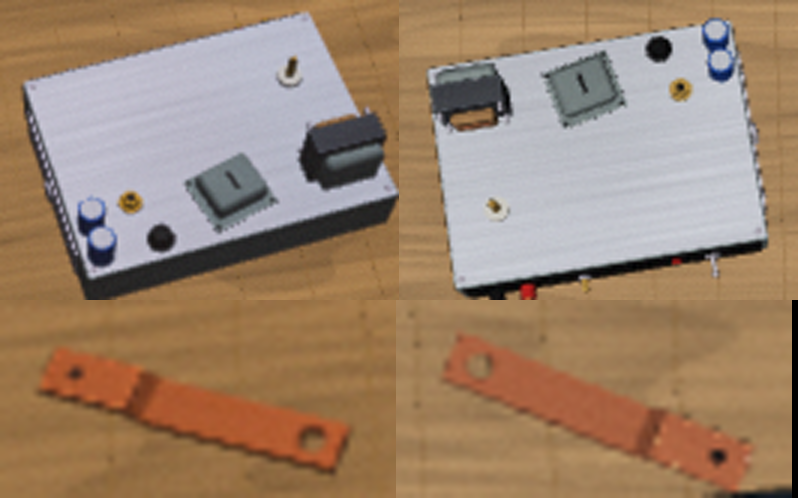

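```bash
python3 - <<'E'
from h import *
f=lambda x,y,x0,y0,s:((x+.5)/s-.5+x0,(y+.5)/s-.5+y0)
sb=lambda x,y:f(x,y,255,165,3); tb=lambda x,y:f(x-399,y,175,140,3)
ss=lambda x,y:f(x,y-300,155,205,6); ts=lambda x,y:f(x-396,y-300,342,190,6)
P=[]
for nm,a,b in(("c(-x,-y)",(25,85),(766,238)),("c(-x,+y)",(307,14),(458,287)),("c(+x,+y)",(398,188),(430,68)),("c(+x,-y)",(90,272),(733,22)),("collar",(289,76),(496,208)),("tip",(292,58),(491,202))):
    p,m=tri(sb(*a),tb(*b));P.append(p);print(nm,p,m)
P=np.array(P)
M=np.array([[-110,-150],[-110,150],[110,150],[110,-150.]])/1e3
Q=P[:4,:2];H=(M-M.mean(0)).T@(Q-Q.mean(0));U,s,V=np.linalg.svd(H);R=V.T@U.T
t=Q.mean(0);print("yaw",np.degrees(np.arctan2(R[1,0],R[0,0])),"c",t,"stud",R@[-.04,.1]+t,"deck",R@[-.04,-.03]+t,"res",(M@R.T+t-Q)*1e3)
B=[]
for nm,a,b in(("hole",(313,438),(480,364)),("mark",(76,373),(718,457)),("lowA",(348,425),(443,379)),("lowB",(333,470),(460,333)),("tabA",(57,347),(736,490)),("tabB",(40,391),(752,440))):
    p,m=tri(ss(*a),ts(*b));B.append(p);print(nm,p,m)
B=np.array(B);d=B[1]-B[0];print("bar yaw h-m",np.degrees(np.arctan2(d[1],d[0])));d=(B[4]+B[5]-B[2]-B[3])/2;print(np.degrees(np.arctan2(d[1],d[0])),np.linalg.norm(d))
print("wedge",tri((443.5,201.7),(116.0,198.9)))
S=cv2.imread("pics/scene0.png");T=cv2.imread("pics/top0.png")
cv2.imwrite("pics/z2.png",np.hstack([crop(S,420,188,48,30,8),crop(T,92,184,48,30,8)]))
E
```

```text
c(-x,-y) [ 0.4494 -0.143   0.0572] 0.00208911743238281
c(-x,+y) [0.4105 0.1493 0.06  ] 0.0022424601244609072
c(+x,+y) [0.623  0.1765 0.0712] 0.003517980024599963
c(+x,-y) [ 0.6608 -0.1159  0.0682] 0.005631933424353388
collar [0.4842 0.1119 0.0653] 0.0007660311818798957
tip [0.4839 0.1109 0.0958] 0.000860273439490093
yaw 7.419149773986579 c [0.5359 0.0167] stud [0.4833 0.1107] deck [ 0.5001 -0.0182] res [[-3.186  -3.2144]
 [-3.0222  1.9754]
 [ 2.6669  3.1782]
 [ 3.5413 -1.9392]]
hole [ 0.5096 -0.3193  0.005 ] 0.002047749922896261
mark [ 0.4585 -0.4317  0.0113] 0.002030895278076731
lowA [ 0.5032 -0.3016  0.0018] 0.0009717698115863621
lowB [ 0.5265 -0.3111  0.0008] 0.0015504913289679713
tabA [ 0.442  -0.4401  0.0112] 0.0005949896786884762
tabB [ 0.4664 -0.449   0.0117] 0.001494236608274132
bar yaw h-m -114.43188043026389
-113.69003369261269 0.15125726010403828
wedge (array([0.5341, 0.3938, 0.01  ]), np.float64(0.002394681999616895))
```

View pics/z2.png

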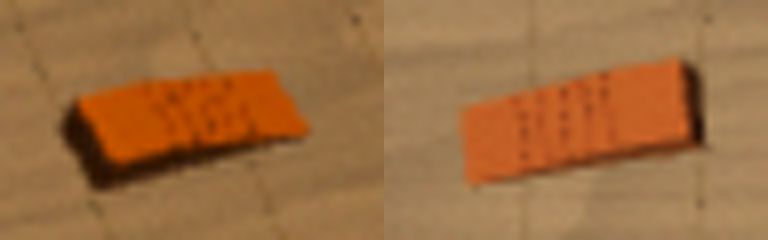

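Call:
servo_tool([
  [[0,0,0,0.035,-0.0115,0.01,0],[0,0,0,0.035,-0.0115,0.01,0],[0,0,0,0.035,-0.0115,0.01,0],[0,0,0,0.035,-0.0115,0.01,0],[0,0,0,0.035,-0.0115,0.01,0],[0,0,0,0.035,-0.0115,0.01,0],[0,0,0,0.035,-0.0115,0.01,0],[0,0,0,0.035,-0.0115,0.01,0]],
], squeeze=40)

```text
t: 0.77
tcp_pos: [0.4418, -0.4085, 0.1695]
tool_rot: [0.986, 0.168, -0.0, -0.0]
force: [0.4, 0.1, 0.4]
finger_gap: 0.499
gripper_force: 0.0
```

Call:
servo_tool([
  [[0,0,-6.7,0,0,0,0],[0,0,-6.7,0,0,0,0],[0,0,-6.7,0,0,0,0],[0,0,-6.7,0,0,0,0],[0,0,-6.7,0,0,0,0],[0,0,-6.7,0,0,0,0],[0,0,-6.4,0,0,0,0],[0,0,0,0,0,0,0]],
])

```text
t: 1.43
tcp_pos: [0.4406, -0.4097, 0.1698]
tool_rot: [0.838, 0.545, -0.0, -0.001]
force: [-0.3, -0.4, 0.3]
finger_gap: 0.502
gripper_force: 0.0
```

```bash
cat >> h.py <<'E'
from scipy.spatial.transform import Rotation as Ro
def go(target,phi=None):  # print tool-axis shift (m), world-yaw error (deg), state
    s=manip.sense();R=Ro.from_quat(s["tool_rot"]).as_matrix()
    h=np.degrees(np.arctan2(R[1,0],R[0,0]))
    print("t",round(s["t"],2),"tcp",s["tcp_pos"],"phi",h,"z",R[:,2],"F",s["force"],"gap",s["finger_gap"],"gf",s["gripper_force"])
    print("shift",R.T@(np.asarray(target)-s["tcp_pos"]), "tool-z turn", None if phi is None else -((phi-h+180)%360-180))
E
python3 -c "
from h import *
go([.485,-.3746,.1],66)"
```

```text
t 1.43 tcp [ 0.4406 -0.4097  0.1698] phi 66.0628258849482 z [-0.0007  0.0009 -1.    ] F [-0.3196 -0.3659  0.3132] gap 0.5019239934897931 gf 0.0
shift [0.0501 0.0264 0.0698] tool-z turn 0.06282588494821084
```

Call:
servo_tool([
  [[0,0,0,0.0125,0.0066,0.015,0],[0,0,0,0.0125,0.0066,0.015,0],[0,0,0,0.0125,0.0066,0.02,0],[0,0,0,0.0125,0.0066,0.02,0],[0,0,0,0,0,0.03,-0.1],[0,0,0,0,0,0.03,-0.1],[0,0,0,0,0,0.015,-0.1],[0,0,0,0,0,0.0,-0.1]],
])

```text
t: 2.1
tcp_pos: [0.4833, -0.3728, 0.0212]
tool_rot: [0.84, 0.543, -0.001, -0.004]
force: [0.7, 0.2, 0.5]
finger_gap: 0.45
gripper_force: 0.0
```

Call:
servo_tool([
  [[0,0,0,0,0,0.002,-0.1],[0,0,0,0,0,0.002,-0.1],[0,0,0,0,0,0,-0.1]],
])

```text
t: 2.35
tcp_pos: [0.4859, -0.3759, 0.0224]
tool_rot: [0.839, 0.544, 0.0, 0.001]
force: [0.7, -0.1, -0.9]
finger_gap: 0.448
gripper_force: 0.0
```

```bash
python3 - <<'E'
from h import *
go([.485,-.3746,.018],66)
S=manip.snapshot("scene");T=manip.snapshot("top")
cv2.imwrite("pics/z3.png",np.hstack([crop(S,145,190,90,60,4),crop(T,335,180,90,60,4)]))
f=lambda x,y,x0,y0,s:((x+.5)/s-.5+x0,(y+.5)/s-.5+y0)
sb=lambda x,y:f(x,y,420,188,8); tb=lambda x,y:f(x-384,y,92,184,8)
B=[]
for a,b in(((78,100),(692,142)),((118,165),(682,60)),((275,72),(470,185)),((310,130),(461,105))):
    p,m=tri(sb(*a),tb(*b));B.append(p);print(p,m)
B=np.array(B);d=(B[2]+B[3]-B[0]-B[1])/2;print("wedge yaw",np.degrees(np.arctan2(d[1],d[0])),"len",np.linalg.norm(d),"mid",B.mean(0))
E
```

```text
t 2.35 tcp [ 0.4859 -0.3759  0.0224] phi 65.90018593776122 z [ 0.0015 -0.0017 -1.    ] F [ 0.7481 -0.1482 -0.8872] gap 0.44775232906633555 gf 0.0
shift [ 0.0008 -0.0014  0.0044] tool-z turn -0.09981406223877798
[0.5246 0.3503 0.0149] 0.0034679095758204013
[0.5554 0.3542 0.017 ] 0.0031080733367871336
[ 0.5143  0.4389 -0.0025] 0.0032122657703724444
[0.5438 0.4409 0.0017] 0.0009108329213299905
wedge yaw 97.10693854710748 len 0.08978668885494916 mid [0.5345 0.3961 0.0078]
```

View pics/z3.png

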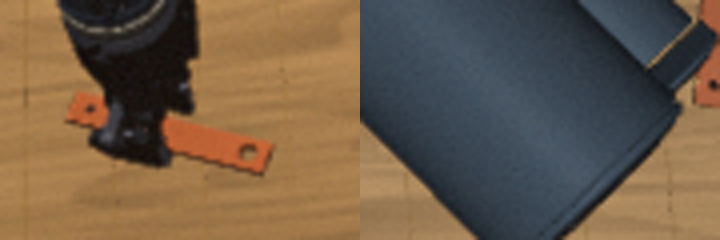

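Call:
servo_tool([
  [[0,0,0,0,0,0.002,-0.1],[0,0,0,0,0,0.002,-0.1],[0,0,0,0,0,0.001,-0.1],[0,0,0,0,0,0,-0.1],[0,0,0,0,0,0,-0.1]],
])

```text
t: 2.87
tcp_pos: [0.4857, -0.3756, 0.0178]
tool_rot: [0.839, 0.544, 0.0, 0.001]
force: [-1.1, 0.3, 8.2]
finger_gap: 0.446
gripper_force: 3.7
```

Call:
servo_tool([
  [[0,0,0,0,0,0,-1],[0,0,0,0,0,0,-1],[0,0,0,0,0,0,-1],[0,0,0,0,0,0,-1],[0,0,0,0,0,0,-1],[0,0,0,0,0,0,-1]],
], squeeze=60)

```text
t: 3.37
tcp_pos: [0.486, -0.376, 0.0192]
tool_rot: [0.839, 0.544, 0.0, 0.001]
force: [-1.6, 2.0, 16.1]
finger_gap: 0.271
gripper_force: 62.5
```

Call:
servo_tool([
  [[0,0,0,0,0,-0.005,-1],[0,0,0,0,0,-0.015,-1],[0,0,0,0,0,-0.025,-1],[0,0,0,0,0,-0.03,-1],[0,0,0,0,0,-0.03,-1],[0,0,0,0,0,-0.03,-1],[0,0,0,0,0,-0.02,-1],[0,0,0,0,0,0,-1]],
])

```text
t: 4.03
tcp_pos: [0.4873, -0.3771, 0.1759]
tool_rot: [0.839, 0.544, 0.001, 0.005]
force: [1.1, 0.3, -2.1]
finger_gap: 0.261
gripper_force: 59.2
```

```bash
python3 - <<'E'
from h import *
d=np.array([np.cos(np.radians(-82.6)),np.sin(np.radians(-82.6))])
t=np.array([.484,.1113])+.0605*d;print(t)
go([*t,.18],97.4)
E
```

```text
[0.4918 0.0513]
t 4.03 tcp [ 0.4873 -0.3771  0.1759] phi 65.95706477143743 z [ 0.0063 -0.0069 -1.    ] F [ 1.1314  0.2952 -2.0713] gap 0.26132018640794613 gf 59.1505891084671
shift [ 0.3931 -0.1704 -0.007 ] tool-z turn -31.44293522856259
```

Call:
servo_tool([
  [[0,0,0,0.015,-0.006,0,-1],[0,0,0,0.025,-0.011,0,-1],[0,0,0,0.028,-0.012,0,-1],[0,0,0,0.028,-0.012,0,-1],[0,0,0,0.028,-0.012,0,-1],[0,0,0,0.028,-0.012,0,-1],[0,0,0,0.028,-0.012,0,-1],[0,0,0,0.028,-0.012,0,-1]],
])

```text
t: 4.7
tcp_pos: [0.4867, -0.1459, 0.1692]
tool_rot: [0.839, 0.544, -0.001, -0.002]
force: [0.4, 0.4, -1.9]
finger_gap: 0.267
gripper_force: 59.1
```

Call:
servo_tool([
  [[0,0,0,0.028,-0.012,0,-1],[0,0,0,0.028,-0.012,0,-1],[0,0,0,0.028,-0.012,0,-1],[0,0,0,0.028,-0.012,0,-1],[0,0,0,0.028,-0.012,0,-1],[0,0,0,0.025,-0.011,0,-1],[0,0,0,0.02,-0.01,0,-1],[0,0,0,0,0,0,-1]],
])

```text
t: 5.37
tcp_pos: [0.4868, 0.0574, 0.1693]
tool_rot: [0.838, 0.546, -0.002, -0.003]
force: [0.2, -0.3, -2.7]
finger_gap: 0.265
gripper_force: 59.1
```

Call:
servo_tool([
  [[0,0,-4,0,0,0,-1],[0,0,-6,0,0,0,-1],[0,0,-6,0,0,0,-1],[0,0,-6,0,0,0,-1],[0,0,-5.4,0,0,0,-1],[0,0,-4,0,0,0,-1],[0,0,0,0,0,0,-1],[0,0,0,0,0,0,-1]],
])

```text
t: 6.03
tcp_pos: [0.4889, 0.053, 0.1701]
tool_rot: [0.661, 0.75, -0.001, -0.001]
force: [-0.2, -0.2, -2.2]
finger_gap: 0.262
gripper_force: 59.1
```

```bash
python3 - <<'E'
from h import *
go([.4918,.0513,.13],97.4)
E
```

```text
t 6.03 tcp [0.4889 0.053  0.1701] phi 97.2327470355295 z [-0.0033  0.0003 -1.    ] F [-0.1872 -0.1712 -2.2414] gap 0.2624852566190819 gf 59.138628244400024
shift [-0.0021  0.0028  0.0401] tool-z turn -0.16725296447049232
```

Call:
servo_tool([
  [[0,0,0,-0.0005,0.001,0.008,-1],[0,0,0,-0.0005,0.001,0.012,-1],[0,0,0,-0.0005,0.0008,0.012,-1],[0,0,0,-0.0005,0,0.006,-1],[0,0,0,0,0,0,-1],[0,0,0,0,0,0,-1],[0,0,0,0,0,0,-1]],
])

```text
t: 6.62
tcp_pos: [0.4934, 0.0514, 0.1334]
tool_rot: [0.66, 0.751, 0.0, 0.0]
force: [-0.4, 0.8, -2.2]
finger_gap: 0.269
gripper_force: 59.1
```

```bash
python3 - <<'E'
from h import *
go([.4918,.0513,.13],97.4)
S=manip.snapshot("scene");T=manip.snapshot("top")
cv2.imwrite("pics/scene4.png",S);cv2.imwrite("pics/top4.png",T)
cv2.imwrite("pics/z4.png",np.hstack([crop(S,300,160,65,50,6),crop(T,190,185,65,50,6)]))
print(proj("scene",[.484,.1113,.098]),proj("top",[.484,.1113,.098]))
E
```

```text
t 6.62 tcp [0.4934 0.0514 0.1334] phi 97.33530342983622 z [ 0.0003 -0.     -1.    ] F [-0.4175  0.7706 -2.2241] gap 0.2689354773280509 gf 59.116321206092834
shift [ 0.0001 -0.0016  0.0034] tool-z turn -0.0646965701637896
[352.4302 183.5642] [205.2067 206.8456]
```

View pics/z4.png

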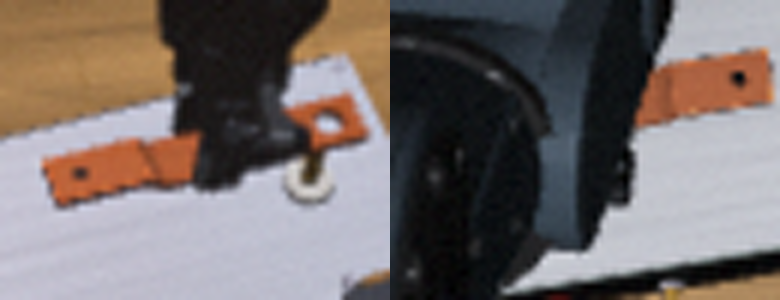

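```bash
python3 - <<'E'
from h import *
s=lambda x,y:((x+.5)/6-.5+300,(y+.5)/6-.5+160);t=lambda x,y:((x-390+.5)/6-.5+190,(y+.5)/6-.5+185)
m,e=tri(s(80,173),t(739,78));print("mark",m,e)
S=cv2.imread("pics/scene4.png");M=mask(S,(0,130,90),(14,255,255))[160:210,300:365]
# hole contour inside the bar
c,h=cv2.findContours(cv2.resize(M,None,fx=6,fy=6,interpolation=cv2.INTER_CUBIC)//128*255,cv2.RETR_CCOMP,cv2.CHAIN_APPROX_NONE)
for k,hh in zip(c,h[0]):
    if hh[3]>=0 and cv2.contourArea(k)>60: print("hole",cv2.boundingRect(k),cv2.contourArea(k))
hp=onz("scene",s(328,122),m[2]-.009);print("hole",hp,"d",m-hp,np.degrees(np.arctan2(*(m-hp)[1::-1])),np.linalg.norm((m-hp)[:2]))
for z in(.112,.116,.12):print(onz("scene",s(328,122),z))
# from mark, via known direction
d=np.array([np.cos(np.radians(-82.7)),np.sin(np.radians(-82.7))]);print("hole via mark",m[:2]-.1235*d)
print("stud collar via scene at .07",onz("scene",((289.5)/3-.5+255,(76.5)/3-.5+165),.07), "tip .098",onz("scene",((292.5)/3-.5+255,(58.5)/3-.5+165),.098))
E
```

```text
mark [ 0.501  -0.0094  0.1258] 0.0011334822300937664
hole (76, 167, 10, 14) 95.0
hole (310, 107, 33, 32) 643.5
hole [0.4849 0.1133 0.1168] d [ 0.016  -0.1226  0.009 ] -82.55860389602654 0.12368662638800361
[0.4817 0.1149 0.112 ]
[0.4844 0.1135 0.116 ]
[0.487  0.1122 0.12  ]
hole via mark [0.4853 0.1131]
stud collar via scene at .07 [0.4872 0.1108 0.07  ] tip .098 [0.4853 0.1097 0.098 ]
```

```bash
python3 - <<'E'
from h import *
S=cv2.imread("pics/scene0.png");T=cv2.imread("pics/top0.png")
for n,I,(x,y) in(("scene",S,(340,178)),("top",T,(197,197))):
    print(n); print(cv2.cvtColor(I,cv2.COLOR_BGR2HSV)[y:y+22,x:x+22,1]);
    z=crop(I,x,y,22,22,16); cv2.imwrite(f"pics/c_{n}.png",z)
cv2.imwrite("pics/z5.png",np.hstack([cv2.imread("pics/c_scene.png"),cv2.imread("pics/c_top.png")]))
E
```

```text
scene
[[ 21  20  22  23  22  22  24  24  24  25  22  21  23  21  21  20  23  24
   24  22  26  20]
 [ 22  22  19  21  21  23  24  23  23  22  21  20  22  21  23  21  24  23
   23  24  25  24]
 [ 20  23  20  22  21  20  19  22  21  24  21  23  21  23  23  22  22  22
   22  21  23  22]
 [ 20  21  20  19  20  21  23  24  19  23  21  22  20  21  21  22  21  20
   21  24  21  23]
 [ 24  23  21  21  19  20  20  19  22  22  23  21  21  18  24  22  24  23
   21  21  21  21]
 [ 20  21  24  20  23  20  19  22  22  24  22  21  14  24  20  24  23  22
   23  21  21  22]
 [ 20  21  21  21  21  20  19  21  23  24  22  10 124 115  18  22  22  22
   21  21  24  21]
 [ 20  24  23  21  23  19  23  20  20  23  21  31 170  81  14  20  21  21
   23  19  20  23]
 [ 21  20  21  21  20  21  23  19  20  16  10  78 151  47   6  21  22  24
   21  20  21  21]
 [ 21  19  20  24  22  21  22  18   8   9  29 100 145  26  13  22  20  22
   21  21  21  24]
 [ 20  20  22  21  22  20  24  13   7   7  44 137 134  43   5  15  22  20
   23  24  23  21]
 [ 19  20  21  22  20  23  21   6   8  11  67 155  65  21   7   8  21  
[... 2303 characters left out ...]
4  13  11  11   7  14  13  11
   14  14  14  11]
 [ 11  12  12  11  12  11  13   3  10  13  14  13  11   6  11  12  11  13
   11  11  14  12]
 [ 13  12  11  13  11  14  11  12   4   7  12  11   3  13  12  12  12  11
   13  14  13  13]
 [ 11  12  12  12  12  12  12  13  12  12  10  12  14  12  12  12  14  12
   12  13  11  14]
 [ 11  13  15  12  11  12  13  13  11  11  11  11  13  11  13  13  13  13
   11  11  14  14]
 [ 12  13  11  11  11  11  12  13  11  14  12  14  10  12  12  12  11  14
   15  15  14  16]
 [ 12  12  11  11  11  11  13  12  11  14  14  11  14  14  12  14  12  10
   12  14  14  15]
 [ 12  11  12  13  11  13  14  11  14  11  12  12  11  14  12  12  12  11
   14  13  13  15]]
```

View pics/z5.png

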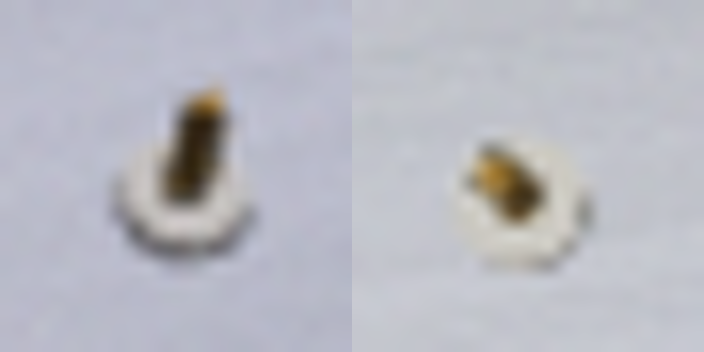

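```bash
python3 - <<'E'
from h import *
print(tri((352.5,183.8),(205.1,207.3)),tri((350.9,189.8),(206.9,209.8)))
print(onz("scene",(352.5,183.8),.097),onz("scene",(350.9,189.8),.07),onz("top",(205.1,207.3),.097),onz("top",(206.9,209.8),.07))
go([.4934,.0494,.115],97.4)
E
```

```text
(array([0.4832, 0.112 , 0.0955]), np.float64(0.00010463835034482505)) (array([0.4823, 0.1124, 0.0634]), np.float64(0.0006799472815644005))
[0.4842 0.1116 0.097 ] [0.4865 0.1107 0.07  ] [0.4829 0.1118 0.097 ] [0.4809 0.111  0.07  ]
t 6.72 tcp [0.4936 0.0514 0.1338] phi 97.34800462502689 z [ 0.0012 -0.0001 -1.    ] F [ 0.1037 -0.2922 -1.4718] gap 0.26672885640013083 gf 59.11612629890442
shift [-0.0019 -0.0005  0.0188] tool-z turn -0.051995374973103026
```

Call:
servo_tool([
  [[0,0,0,-0.0015,-0.001,0.004,-1],[0,0,0,0,0,0.006,-1],[0,0,0,0,0,0.006,-1],[0,0,0,0,0,0.004,-1],[0,0,0,0,0,0.003,-1],[0,0,0,0,0,0,-1],[0,0,0,0,0,0,-1]],
])

```text
t: 7.3
tcp_pos: [0.4923, 0.0498, 0.11]
tool_rot: [0.66, 0.751, -0.0, -0.0]
force: [-0.1, 0.9, -1.6]
finger_gap: 0.266
gripper_force: 59.1
```

```bash
python3 - <<'E'
from h import *
go([.4926,.05,.095],97.4)
S=manip.snapshot("scene");cv2.imwrite("pics/z6.png",crop(S,300,160,75,50,8))
E
```

```text
t 7.3 tcp [0.4923 0.0498 0.11  ] phi 97.35588739310113 z [-0.0007  0.0001 -1.    ] F [-0.1377  0.9107 -1.6299] gap 0.26604782221149004 gf 59.14500653743744
shift [0.0002 0.0003 0.015 ] tool-z turn -0.04411260689886376
```

View pics/z6.png

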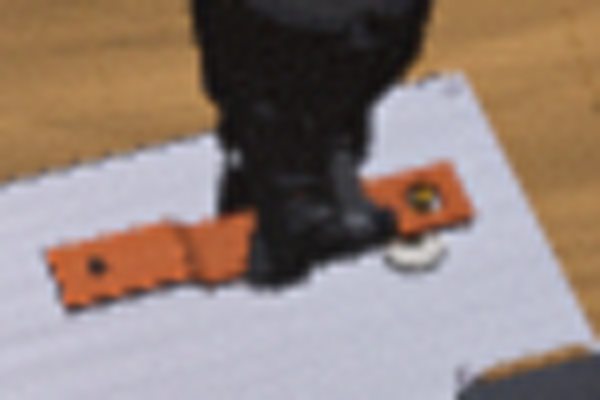

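Call:
servo_tool([
  [[0,0,0,0,0,0.004,-1],[0,0,0,0,0,0.004,-1],[0,0,0,0,0,0.004,-1],[0,0,0,0,0,0.003,-1],[0,0,0,0,0,0.001,-1],[0,0,0,0,0,0,-1]],
])

```text
t: 7.85
tcp_pos: [0.4922, 0.0498, 0.0938]
tool_rot: [0.66, 0.751, -0.0, -0.0]
force: [0.2, 0.5, -2.0]
finger_gap: 0.268
gripper_force: 59.2
```

Call:
servo_tool([
  [[0,0,0,0,0,0.001,-1],[0,0,0,0,0,0.001,-1],[0,0,0,0,0,0,-1]],
])

```text
t: 8.1
tcp_pos: [0.4925, 0.0498, 0.0923]
tool_rot: [0.66, 0.751, 0.0, 0.0]
force: [0.3, -0.1, -1.5]
finger_gap: 0.269
gripper_force: 59.2
```

Call:
servo_tool([
  [[0,0,0,0,0,0.001,-1],[0,0,0,0,0,0.001,-1],[0,0,0,0,0,0,-1]],
])

```text
t: 8.35
tcp_pos: [0.4924, 0.0498, 0.0902]
tool_rot: [0.66, 0.751, -0.0, -0.0]
force: [-0.1, 0.6, -2.8]
finger_gap: 0.264
gripper_force: 59.2
```

Call:
servo_tool([
  [[0,0,0,0,0,0.001,-1],[0,0,0,0,0,0.0005,-1],[0,0,0,0,0,0,-1]],
])

```text
t: 8.6
tcp_pos: [0.4925, 0.0498, 0.0888]
tool_rot: [0.66, 0.751, 0.0, 0.0]
force: [0.6, -0.2, -0.3]
finger_gap: 0.265
gripper_force: 59.2
```

Call:
servo_tool([
  [[0,0,0,0,0,0.001,-1],[0,0,0,0,0,0,-1]],
])

```text
t: 8.77
tcp_pos: [0.4925, 0.0497, 0.088]
tool_rot: [0.66, 0.751, 0.0, 0.0]
force: [-0.3, -1.1, 1.9]
finger_gap: 0.265
gripper_force: 59.5
```

Call:
servo_tool([
  [[0,0,0,0,0,0,-0.2],[0,0,0,0,0,0,-0.1],[0,0,0,0,0,0,-0.1],[0,0,0,0,0,0,-0.1],[0,0,0,0,0,-0.005,-0.1],[0,0,0,0,0,-0.015,-0.1],[0,0,0,0,0,-0.03,-0.1],[0,0,0,0,0,-0.03,-0.1]],
])

```text
t: 9.43
tcp_pos: [0.4914, 0.0499, 0.1681]
tool_rot: [0.66, 0.751, -0.001, -0.001]
force: [0.7, -0.6, -0.3]
finger_gap: 0.445
gripper_force: 0.0
```

```bash
python3 - <<'E'
from h import *
b=np.array([.5345,.3961]);d=np.array([np.cos(np.radians(97.1)),np.sin(np.radians(97.1))])
t=b-.033*d;print(t);go([*t,.08],97.1)
E
```

```text
[0.5386 0.3634]
t 9.43 tcp [0.4914 0.0499 0.1681] phi 97.35010778801681 z [-0.0033  0.0004 -1.    ] F [ 0.7222 -0.5714 -0.3159] gap 0.44537052000496297 gf 0.0
shift [0.3048 0.0871 0.0881] tool-z turn 0.25010778801680544
```

Call:
servo_tool([
  [[0,0,0,0.03,0.008,0,0],[0,0,0,0.038,0.011,0,0],[0,0,0,0.038,0.011,0,0],[0,0,0,0.038,0.011,0,0],[0,0,0,0.038,0.011,0,0],[0,0,0,0.038,0.011,0,0],[0,0,0,0.038,0.011,0,0],[0,0,0,0.034,0.01,0,0]],
])

```text
t: 10.1
tcp_pos: [0.5381, 0.3527, 0.1682]
tool_rot: [0.66, 0.751, 0.0, 0.0]
force: [1.3, -0.3, 0.4]
finger_gap: 0.503
gripper_force: 0.0
```

Call:
servo_tool([
  [[0,0,0,0.0125,0.003,0.02,0],[0,0,0,0,0,0.02,0],[0,0,0,0,0,0.02,0],[0,0,0,0,0,0.02,0],[0,0,0,0,0,0,0],[0,0,0,0,0,0,0]],
])

```text
t: 10.6
tcp_pos: [0.5388, 0.3626, 0.0869]
tool_rot: [0.66, 0.751, -0.001, -0.001]
force: [-0.2, 0.2, 0.1]
finger_gap: 0.502
gripper_force: 0.0
```

```bash
python3 - <<'E'
from h import *
go([.5386,.3638,.023],97.1)
S=manip.snapshot("scene");T=manip.snapshot("top");cv2.imwrite("pics/scene7.png",S);cv2.imwrite("pics/top7.png",T)
cv2.imwrite("pics/z7.png",np.vstack([np.hstack([crop(S,300,160,65,50,6),crop(T,190,180,65,50,6)]),np.hstack([crop(S,410,165,65,50,6),crop(T,90,180,65,50,6)])]))
E
```

```text
t 10.6 tcp [0.5388 0.3626 0.0869] phi 97.36097418729003 z [-0.0028 -0.0012 -1.    ] F [-0.1664  0.209   0.0708] gap 0.5017910224788454 gf 0.0
shift [0.0013 0.0001 0.0639] tool-z turn 0.2609741872900315
```

View pics/z7.png

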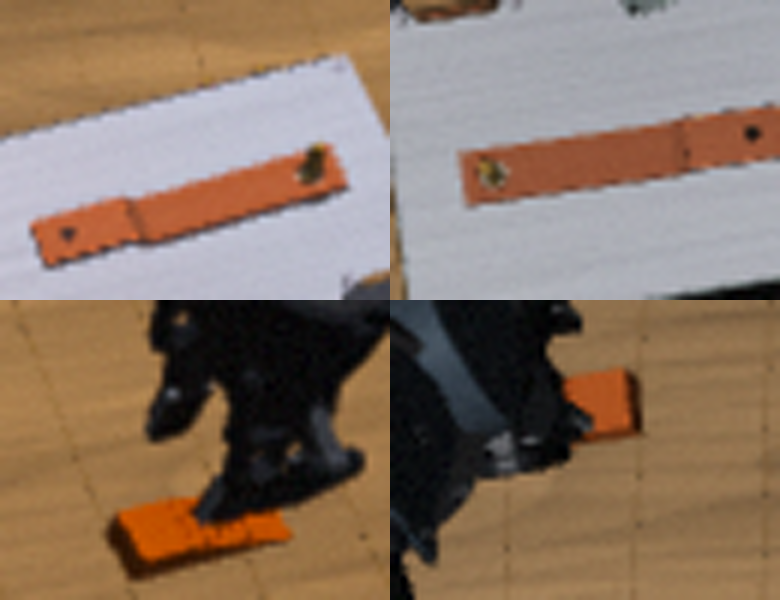

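Call:
servo_tool([
  [[0,0,0,0.0005,0,0.015,0],[0,0,0,0,0,0.02,0],[0,0,0,0,0,0.018,0],[0,0,0,0,0,0.01,0],[0,0,0,0,0,0.003,0],[0,0,0,0,0,0,0],[0,0,0,0,0,0,0]],
])

```text
t: 11.28
tcp_pos: [0.5406, 0.3637, 0.023]
tool_rot: [0.66, 0.751, 0.001, 0.0]
force: [0.6, -0.7, -0.2]
finger_gap: 0.499
gripper_force: 0.0
```

Call:
servo_tool([
  [[0,0,0,0,0,0,-1],[0,0,0,0,0,0,-1],[0,0,0,0,0,0,-1],[0,0,0,0,0,0,-1],[0,0,0,0,0,0,-1],[0,0,0,0,0,0,-1]],
], squeeze=60)

```text
t: 11.78
tcp_pos: [0.5408, 0.3639, 0.0236]
tool_rot: [0.66, 0.751, 0.001, 0.001]
force: [-0.8, 0.1, 5.9]
finger_gap: 0.333
gripper_force: 60.7
```

```bash
python3 - <<'E'
from h import *
go([.5386,.3638,.2],97.4)
s=lambda x,y:((x+.5)/6-.5+300,(y+.5)/6-.5+160);t=lambda x,y:((x-390+.5)/6-.5+190,(y+.5)/6-.5+180)
m,e=tri(s(68,233),t(753,132));print("mark",m,e)
print("tab end(top edge)",onz("scene",s(38.5,244.5),.082))
a=np.radians(np.degrees(np.arctan2(m[1]-.1113,m[0]-.484)));print("bar yaw",np.degrees(a));d=np.array([np.cos(a),np.sin(a)])
print("tab end",m[:2]+.0145*d, np.array([.484,.1113])+.138*d)
E
```

```text
t 11.78 tcp [0.5408 0.3639 0.0236] phi 97.35776893134421 z [ 0.0029  0.0013 -1.    ] F [-0.7565  0.0831  5.9345] gap 0.3332018096593192 gf 60.68703501928667
shift [ 0.0003 -0.0017 -0.1764] tool-z turn -0.042231068655780746
mark [ 0.5004 -0.0115  0.0746] 0.001827336267838958
tab end(top edge) [ 0.5092 -0.027   0.082 ]
bar yaw -82.41233116762581
tab end [ 0.5023 -0.0259] [ 0.5022 -0.0255]
```

Call:
servo_tool([
  [[0,0,0,0,0,-0.008,-1],[0,0,0,0,0,-0.02,-1],[0,0,0,0,0,-0.03,-1],[0,0,0,0,0,-0.035,-1],[0,0,0,0,0,-0.035,-1],[0,0,0,0,0,-0.03,-1],[0,0,0,0,0,-0.015,-1],[0,0,0,0,0,0,-1]],
])

```text
t: 12.45
tcp_pos: [0.5419, 0.3645, 0.2001]
tool_rot: [0.66, 0.751, 0.004, 0.002]
force: [0.5, 0.2, -0.7]
finger_gap: 0.332
gripper_force: 60.0
```

Call:
servo_tool([
  [[0,0,0,-0.02,-0.004,0,-1],[0,0,0,-0.034,-0.0063,0,-1],[0,0,0,-0.034,-0.0063,0,-1],[0,0,0,-0.034,-0.0063,0,-1],[0,0,0,-0.034,-0.0063,0,-1],[0,0,0,-0.034,-0.0063,0,-1],[0,0,0,-0.034,-0.0063,0,-1],[0,0,0,-0.034,-0.0063,0,-1]],
])

```text
t: 13.12
tcp_pos: [0.5234, 0.0999, 0.1934]
tool_rot: [0.66, 0.751, -0.001, -0.001]
force: [0.5, 0.3, -0.4]
finger_gap: 0.336
gripper_force: 59.9
```

Call:
servo_tool([
  [[0,0,0,-0.034,-0.0063,0,-1],[0,0,0,-0.034,-0.0063,0,-1],[0,0,0,-0.034,-0.0063,0,-1],[0,0,0,-0.034,-0.0063,0,-1],[0,0,0,-0.034,-0.0063,0,-1],[0,0,0,-0.03,-0.006,0,-1],[0,0,0,-0.015,-0.003,0,-1],[0,0,0,0,0,0,-1]],
])

```text
t: 13.78
tcp_pos: [0.5118, -0.1203, 0.1936]
tool_rot: [0.662, 0.75, -0.001, -0.0]
force: [0.3, 0.2, -0.8]
finger_gap: 0.333
gripper_force: 59.9
```

```bash
python3 - <<'E'
from h import *
go([.5143,-.1169,.095],97.5)
E
```

```text
t 13.78 tcp [ 0.5118 -0.1203  0.1936] phi 97.09964328579021 z [-0.0014 -0.0003 -1.    ] F [ 0.3392  0.2426 -0.8064] gap 0.33299227972637147 gf 59.93209290639243
shift [0.003  0.0031 0.0986] tool-z turn -0.40035671420980634
```

Call:
servo_tool([
  [[0,0,-0.4,0.001,0.001,0.015,-1],[0,0,0,0.001,0.001,0.025,-1],[0,0,0,0.001,0.001,0.025,-1],[0,0,0,0,0,0.015,-1],[0,0,0,0,0,0.008,-1],[0,0,0,0,0,0,-1],[0,0,0,0,0,0,-1],[0,0,0,0,0,0,-1]],
])

```text
t: 14.45
tcp_pos: [0.5154, -0.1135, 0.1074]
tool_rot: [0.657, 0.753, 0.0, 0.001]
force: [0.4, -0.3, -1.0]
finger_gap: 0.339
gripper_force: 59.9
```

```bash
python3 - <<'E'
from h import *
go([.5143,-.1169,.0886],97.5)
S=manip.snapshot("scene");T=manip.snapshot("top");cv2.imwrite("pics/scene8.png",S);cv2.imwrite("pics/top8.png",T)
cv2.imwrite("pics/z8.png",np.hstack([crop(S,255,165,65,80,6),crop(T,225,170,65,80,6)]))
E
```

```text
t 14.45 tcp [ 0.5154 -0.1135  0.1074] phi 97.78154662146079 z [ 0.0011 -0.0004 -1.    ] F [ 0.4273 -0.3441 -0.9804] gap 0.33883057095693275 gf 59.93487835322412
shift [-0.0032 -0.0016  0.0188] tool-z turn 0.2815466214607909
```

View pics/z8.png

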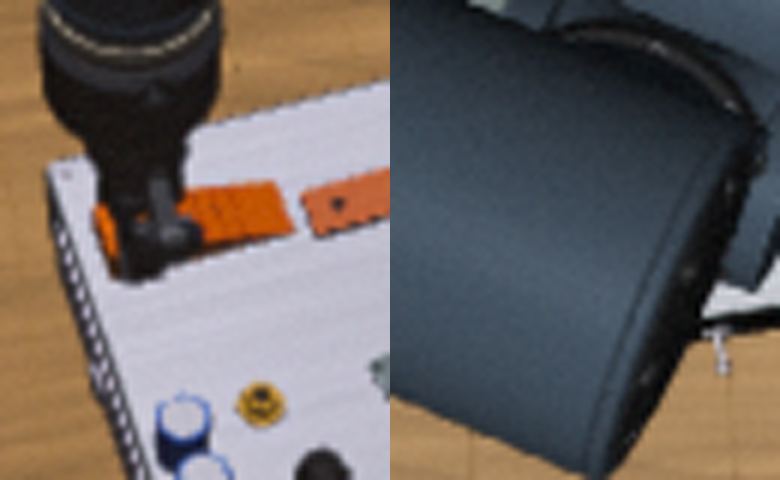

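```bash
python3 - <<'E'
from h import *
s=lambda x,y:np.array([(x+.5)/6-.5+255,(y+.5)/6-.5+165])
n=[onz("scene",s(*p),.085) for p in((278,180),(295,232))]
t=[onz("scene",s(*p),.0745) for p in((300,192),(313,238))]
print("nose",n,"tab",t); n=np.mean(n,0);t=np.mean(t,0)
R=Ro.from_quat(manip.sense()["tool_rot"]).as_matrix()
print(n,t,"tool d",R.T@(t-n),"tcp-nose",R.T@(n-manip.sense()["tcp_pos"]))
E
```

```text
nose [array([ 0.4898, -0.0381,  0.085 ]), array([ 0.5195, -0.0356,  0.085 ])] tab [array([ 0.4915, -0.0273,  0.0745]), array([ 0.5178, -0.0261,  0.0745])]
[ 0.5047 -0.0369  0.085 ] [ 0.5046 -0.0267  0.0745] tool d [0.0101 0.0013 0.0105] tcp-nose [ 0.0777 -0.0005  0.0228]
```

Call:
servo_tool([
  [[0,0,0.3,0,0,0.005,-1],[0,0,0,0,0,0.006,-1],[0,0,0,0,0,0.004,-1],[0,0,0,0,0,0,-1],[0,0,0,0,0,0,-1]],
])

```text
t: 14.97
tcp_pos: [0.5146, -0.1136, 0.0914]
tool_rot: [0.66, 0.752, -0.0, -0.0]
force: [0.3, 0.1, -0.2]
finger_gap: 0.339
gripper_force: 59.9
```

Call:
servo_tool([
  [[0,0,0,0,0,0.001,-1],[0,0,0,0,0,0.001,-1],[0,0,0,0,0,0,-1]],
])

```text
t: 15.22
tcp_pos: [0.5149, -0.1137, 0.0897]
tool_rot: [0.66, 0.752, -0.0, -0.0]
force: [-0.2, 0.9, 0.2]
finger_gap: 0.336
gripper_force: 59.9
```

Call:
servo_tool([
  [[0,0,0,0,0,0.001,-1],[0,0,0,0,0,0,-1],[0,0,0,0,0,0,-1]],
])

```text
t: 15.47
tcp_pos: [0.5149, -0.1137, 0.0888]
tool_rot: [0.66, 0.752, -0.0, -0.0]
force: [-0.6, 1.3, -1.7]
finger_gap: 0.337
gripper_force: 59.9
```

Call:
servo_tool([
  [[0,0,0,0,0,0.001,-1],[0,0,0,0,0,0,-1],[0,0,0,0,0,0,-1]],
])

```text
t: 15.72
tcp_pos: [0.515, -0.1137, 0.0885]
tool_rot: [0.66, 0.752, 0.0, 0.0]
force: [-0.7, -0.8, 4.8]
finger_gap: 0.338
gripper_force: 60.5
```

Call:
servo_tool([
  [[0,0,0,0,0,0.001,-1],[0,0,0,0,0,0,-1],[0,0,0,0,0,0,-1]],
])

```text
t: 15.97
tcp_pos: [0.515, -0.1137, 0.0885]
tool_rot: [0.66, 0.752, 0.0, 0.0]
force: [-2.5, 0.7, 11.5]
finger_gap: 0.334
gripper_force: 61.5
```

Call:
servo_tool([
  [[0,0,0,0.003,0,-0.0005,-1],[0,0,0,0.003,0,0,-1],[0,0,0,0.003,0,0,-1],[0,0,0,0.001,0,0,-1],[0,0,0,0,0,0,-1]],
])

```text
t: 16.38
tcp_pos: [0.5155, -0.1051, 0.0885]
tool_rot: [0.659, 0.752, 0.0, 0.003]
force: [1.4, -3.0, 6.5]
finger_gap: 0.332
gripper_force: 60.8
```

Call:
servo_tool([
  [[0,0,0,0.001,0,0,-1],[0,0,0,0.001,0,0,-1],[0,0,0,0,0,0,-1]],
])

```text
t: 16.63
tcp_pos: [0.5155, -0.1034, 0.0885]
tool_rot: [0.659, 0.752, 0.0, 0.003]
force: [0.2, -3.8, 6.8]
finger_gap: 0.337
gripper_force: 60.8
```

Call:
servo_tool([
  [[0,0,0,0.001,0,0,-1],[0,0,0,0.001,0,0,-1],[0,0,0,0,0,0,-1]],
])

```text
t: 16.88
tcp_pos: [0.5154, -0.1014, 0.0885]
tool_rot: [0.659, 0.752, 0.0, 0.003]
force: [0.7, -4.2, 6.7]
finger_gap: 0.34
gripper_force: 60.8
```

Call:
servo_tool([
  [[0,0,0,0.001,0,0,-1],[0,0,0,0.001,0,0,-1],[0,0,0,0,0,0,-1]],
])

```text
t: 17.13
tcp_pos: [0.5151, -0.0995, 0.0885]
tool_rot: [0.659, 0.752, 0.0, 0.003]
force: [1.6, -3.6, 6.5]
finger_gap: 0.337
gripper_force: 60.8
```

Call:
servo_tool([
  [[0,0,0,0.001,0,0,-1],[0,0,0,0.001,0,0,-1],[0,0,0,0,0,0,-1]],
])

```text
t: 17.38
tcp_pos: [0.5149, -0.0975, 0.0885]
tool_rot: [0.659, 0.752, 0.001, 0.003]
force: [0.9, -3.8, 6.5]
finger_gap: 0.334
gripper_force: 60.8
```

Call:
servo_tool([
  [[0,0,0,0.0015,0,0,-1],[0,0,0,0.0015,0,0,-1],[0,0,0,0,0,0,-1]],
])

```text
t: 17.63
tcp_pos: [0.5146, -0.0945, 0.0885]
tool_rot: [0.659, 0.752, 0.001, 0.003]
force: [1.4, -4.5, 5.5]
finger_gap: 0.337
gripper_force: 60.8
```

Call:
servo_tool([
  [[0,0,0,0.0015,0,0,-1],[0,0,0,0.0015,0,0,-1],[0,0,0,0,0,0,-1]],
])

```text
t: 17.88
tcp_pos: [0.5144, -0.0918, 0.0886]
tool_rot: [0.659, 0.752, 0.001, 0.004]
force: [1.9, -4.6, 6.5]
finger_gap: 0.334
gripper_force: 60.7
```

Call:
servo_tool([
  [[0,0,0,0.0015,0,0,-1],[0,0,0,0.0015,0,0,-1],[0,0,0,0.0015,0,0,-1],[0,0,0,0.0015,0,0,-1],[0,0,0,0,0,0,-1]],
])

```text
t: 18.3
tcp_pos: [0.5137, -0.0858, 0.0886]
tool_rot: [0.659, 0.752, 0.001, 0.004]
force: [0.5, -4.7, 5.7]
finger_gap: 0.334
gripper_force: 60.7
```

```bash
cat > bar.py <<'E'
from h import *
# hole-end side and mark of the bar in the scene view: mark centroid (dark spot) sub-pixel, and bar/wedge seam
def spot(I,u,v,r=5):
    g=255-cv2.cvtColor(I,cv2.COLOR_BGR2GRAY)[v-r:v+r+1,u-r:u+r+1].astype(float)
    w=np.clip(g-np.median(g)-25,0,None);yy,xx=np.mgrid[v-r:v+r+1,u-r:u+r+1];return np.array([(w*xx).sum(),(w*yy).sum()])/w.sum()
if __name__=="__main__":
    go([.5078,-.0673,.0885],97.5)
    print("lean ref",spot(cv2.imread("pics/scene7.png"),311,198),spot(cv2.imread("pics/scene8.png"),311,199))
    I=np.mean([manip.snapshot("scene") for _ in range(2)],0).astype(np.uint8);cv2.imwrite("pics/scene9.png",I)
    print("now",spot(I,311,198))
    p=np.array([.5003,-.0115]);print("lift px per 7mm",proj("scene",[*p,.0815])-proj("scene",[*p,.0745]))
E
python3 bar.py
```

```text
t 18.3 tcp [ 0.5137 -0.0858  0.0886] phi 97.4926323575711 z [ 0.0063 -0.0039 -1.    ] F [ 0.5418 -4.7202  5.6762] gap 0.33359190467830957 gf 60.710548082656715
shift [ 0.0191 -0.0035 -0.    ] tool-z turn -0.007367642428903309
lean ref [311.4402 200.2967] [311.4107 200.3304]
now [310.6254 200.6772]
lift px per 7mm [ 0.1729 -1.332 ]
```

```bash
python3 - <<'E'
from bar import *
for n in(7,8,9):
    I=cv2.imread(f"pics/scene{n}.png");print(n,spot(I,311,198,3),"\n",cv2.cvtColor(I,cv2.COLOR_BGR2GRAY)[193:206,303:318])
E
```

```text
7 [310.8286 198.4   ] 
 [[198 198 197 196 197 196 195 194 193 194 189 191 185 161 157]
 [196 195 193 193 193 194 192 190 190 183 154 154 138 123 125]
 [193 193 193 190 190 185 162 159 146 129 121 123 120 122 121]
 [197 196 187 158 155 131 124 123 121 122 119 122 120 119 119]
 [200 193 140 122 124 119 120 116 114 118 122 121 123 120 124]
 [198 187  99 116 121 123 114  77  59  86 124 123 120 122 124]
 [196 189 133 122 120 123 118  86  62  99 122 120 120 121 121]
 [195 193 182 103 119 120 119 117  99 118 121 120 123 117 114]
 [187 188 182 112 116 119 121 121 120 123 114 112 124  91  62]
 [188 193 187 133 118 121 113 111 123 108  74  69  96 120 129]
 [195 197 201 185  99 120  92  65  86 107 125 148 184 189 186]
 [197 199 196 185 124  96 121 136 184 190 189 187 191 193 191]
 [192 189 189 190 187 187 188 188 191 193 193 193 193 196 194]]
8 [310.8036 198.4286] 
 [[199 200 198 199 198 198 196 196 196 193 190 193 185 161 159]
 [197 196 195 194 196 194 192 191 188 184 151 156 139 126 125]
 [193 193 196 190 193 187 162 158 145 134 121 124 121 121 121]
 [198 197 188 159 154 134 122 124 124 121 1
[... 731 characters left out ...]
1 123]
 [193 193 194 189 191 183 157 155 135 125 123 120 119 120 120]
 [192 192 190 161 145 130 122 122 116 115 122 121 121 121 122]
 [170 154 145  91 117 120 120 117  93  82 113 123 123 123 121]
 [113 111 105  74 118 121 119 115  69  53  87 118 120 121 121]
 [102 104 104  98 129 123 122 118  99  84 102 119 120 119 120]
 [ 94 108 110 102  82 119 120 120 117 118 120 123 115 110 112]
 [ 92 107 107 104  86 124 120 122 118 113 116 128  95  68  84]
 [ 98 103 108 107 102  88 111 123 108  73  72  95 121 133 183]
 [105  95 106 106 105  74  53  61  73 100 156 185 188 189 191]
 [105  97 105 108 108 102  81  99 101 121 186 194 191 191 191]
 [103  95  93 104 101 102  96  94  95 121 176 192 194 195 195]]
```

Call:
servo_tool([
  [[0,0,0,0.0015,0,0,-1],[0,0,0,0.0015,0,0,-1],[0,0,0,0.0015,0,0,-1],[0,0,0,0.0015,0,0,-1],[0,0,0,0.0015,0,0,-1],[0,0,0,0.0015,0,0,-1],[0,0,0,0.001,0,0,-1],[0,0,0,0,0,0,-1]],
])

```text
t: 19.07
tcp_pos: [0.5125, -0.0759, 0.0886]
tool_rot: [0.659, 0.752, 0.001, 0.004]
force: [1.1, -4.4, 5.9]
finger_gap: 0.336
gripper_force: 60.7
```

Call:
servo_tool([
  [[0,0,0,0.0015,0,0,-1],[0,0,0,0.0015,0,0,-1],[0,0,0,0.0015,0,0,-1],[0,0,0,0.001,0,0,-1],[0,0,0,0.0005,0,0,-1],[0,0,0,0,0,0,-1]],
])

```text
t: 19.57
tcp_pos: [0.5117, -0.07, 0.0886]
tool_rot: [0.659, 0.752, 0.001, 0.004]
force: [0.6, -4.5, 6.0]
finger_gap: 0.337
gripper_force: 60.7
```

```bash
cat > m.py <<'E'
from bar import *
import sys
go([.5113,-.0666,.0885],97.5)
I=np.mean([manip.snapshot("scene") for _ in range(3)],0).astype(np.uint8);cv2.imwrite(f"pics/scene{sys.argv[1]}.png",I)
q=spot(I,312,197,3);print("mark px",q)
R=cam("scene")
# solve y shift and z of the mark along x fixed (.5003)
from scipy.optimize import fsolve
ref=np.array([310.82,198.41]);
f=lambda s,m:proj("scene",[.5003,s[0],s[1]])-m
a=fsolve(f,[-.01,.075],ref);b=fsolve(f,[-.01,.075],q);print("dy,dz mm of mark",(b-a)*1e3)
E
python3 m.py 10
```

```text
t 19.57 tcp [ 0.5117 -0.07    0.0886] phi 97.49911431555944 z [ 0.0063 -0.0039 -1.    ] F [ 0.6128 -4.5345  6.0499] gap 0.337284642341339 gf 60.74312972490361
shift [0.0035 0.     0.0001] tool-z turn -0.0008856844405613629
mark px [312.1545 197.2727]
dy,dz mm of mark [3.493  5.1409]
```

Call:
servo_tool([
  [[0,0,0,0.0015,0,0,-1],[0,0,0,0.0015,0,0,-1],[0,0,0,0.0005,0,0,-1],[0,0,0,0,0,0,-1]],
])

```text
t: 20.05
tcp_pos: [0.5112, -0.0665, 0.0885]
tool_rot: [0.659, 0.752, 0.001, 0.004]
force: [1.4, -4.6, 6.4]
finger_gap: 0.338
gripper_force: 60.7
```

```bash
python3 m.py 11; python3 - <<'E'
from h import *
import scipy.ndimage as nd
s=manip.sense();R=Ro.from_quat(s["tool_rot"]).as_matrix();tcp=s["tcp_pos"]
d=np.array([-.1305,.9914,0])
def edge(f,z0,z,base):
    sat=cv2.cvtColor(cv2.imread(f),cv2.COLOR_BGR2HSV)[...,1].astype(float)
    r=np.arange(-.03,.03,.0005);out=[]
    for off in(-.009,-.006,.006,.009):
        P=[proj("scene",base+d*k+np.array([.9914,.1305,0])*off+[0,0,z-base[2]]) for k in r]
        v=nd.map_coordinates(sat,np.array(P).T[::-1],order=1);out.append(v)
    return r,np.mean(out,0)
base=np.array([.5046,-.0267,0])
for f,z in(("pics/scene7.png",.0745),("pics/scene11.png",.083)):
    r,v=edge(f,0,z,base);print(f);print(np.c_[r*1e3,v][20:90:2].round(0).astype(int).tolist())
nose=tcp+R[:,0]*.0777;print("nose along",(nose-base)@d*1e3)
E
```

```text
t 20.05 tcp [ 0.5112 -0.0665  0.0885] phi 97.49805463805178 z [ 0.0062 -0.0037 -1.    ] F [ 1.3776 -4.5974  6.4304] gap 0.3377539538898277 gf 60.74514647257956
shift [-0.0001  0.0001  0.    ] tool-z turn -0.001945361948230584
mark px [312.2562 197.0413]
dy,dz mm of mark [3.7002 6.3027]
pics/scene7.png
[[-20, 19], [-19, 19], [-18, 18], [-17, 19], [-16, 19], [-15, 19], [-14, 19], [-13, 18], [-12, 17], [-11, 18], [-10, 18], [-9, 19], [-8, 19], [-7, 19], [-6, 18], [-5, 19], [-4, 19], [-3, 20], [-2, 23], [-1, 41], [0, 72], [1, 112], [2, 147], [3, 168], [4, 179], [5, 178], [6, 176], [7, 175], [8, 174], [9, 175], [10, 178], [11, 178], [12, 178], [13, 175], [14, 173]]
pics/scene11.png
[[-20, 23], [-19, 22], [-18, 21], [-17, 21], [-16, 22], [-15, 24], [-14, 27], [-13, 29], [-12, 36], [-11, 56], [-10, 85], [-9, 114], [-8, 137], [-7, 161], [-6, 180], [-5, 193], [-4, 204], [-3, 214], [-2, 217], [-1, 215], [0, 209], [1, 201], [2, 188], [3, 175], [4, 168], [5, 168], [6, 173], [7, 176], [8, 176], [9, 176], [10, 176], [11, 176], [12, 177], [13, 177], [14, 176]]
nose along 37.35011388611774
```

Call:
servo_tool([
  [[0,0,0,0.001,0,0,-1],[0,0,0,0,0,0,-1],[0,0,0,0,0,0,-1],[0,0,0,0,0,0,-1]],
])

```text
t: 20.53
tcp_pos: [0.5111, -0.0656, 0.0885]
tool_rot: [0.659, 0.752, 0.001, 0.004]
force: [2.1, -5.1, 6.2]
finger_gap: 0.336
gripper_force: 60.7
```

```bash
python3 m.py 12; python3 -c "
from station import manip
print(manip.sign_off())"
```

```text
t 20.53 tcp [ 0.5111 -0.0656  0.0885] phi 97.49343616337688 z [ 0.0063 -0.0037 -1.    ] F [ 2.1346 -5.1492  6.2346] gap 0.335894311053373 gf 60.74468245162052
shift [-0.001   0.      0.0001] tool-z turn -0.006563836623115549
mark px [312.3235 197.1691]
dy,dz mm of mark [3.9497 5.5739]
the job is handed in; nothing more can be done
None
```

I handed the job in at 20.5 s: the bar's hole is over the stud with its tab towards the cam-lock side, and the gripper holds the wedge on the deck about 35 mm under the tab; from the wedge's travel the bar is about level, though the camera put its lift 1–2 mm lower (about ±1 mm) and I had no picture left to check by eye.

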